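# Snap the alignment laser into its spring-jaw cradle

### The job

Put the alignment laser lying on the bench back into its cradle: slip the brass nose into the steel cup with the tail held up, feel for the place where the two ribs on the barrel straddle the fork clip (the fork is clamped a little differently each time) and lay the barrel in its mouth. Then push it down past the sprung red jaw until it sits fully home in the fork and the jaw has snapped shut over it. Push no harder than with a firm finger, let go, and leave the bottle, the beaker and the glass dish where they stand.

Things in the scene. Friction and masses are not known exactly. Their poses are not given: they have to be found in the camera images.
- laser: Alignment laser, a round rod 196 mm long, about 0.22 kg. From its nose end along its axis (mm): slim brass nose 0-36 (radius 5.5 growing to 6.5), black octagonal cap 36-50, silver barrel of 30 mm diameter 50-172, two black ribs of 38 mm diameter at 124.3-128.3 and 141.7-145.7 with a neck of 26 mm diameter between them, black octagonal tail cap 172-196. Caps are 40 mm over the flats, so it does not roll. Its x axis runs from nose to tail.
- laser_grip (a point): Point on the laser's axis where to grip it, 64 mm from the nose end: plain barrel, 30 mm in diameter, from 14 mm toward the nose to 60 mm toward the tail. Axes as laser (x from nose to tail). With the laser lying on the bench it is 20 mm above the surface.
- laser_nose (a point): Centre of the end face of the brass nose, on the axis, 64 mm from laser_grip.
- laser_groove (a point): Point on the axis half-way between the two ribs, 135 mm from the nose end, 71 mm from laser_grip toward the tail. The 13.5 mm of neck between the ribs (radius 13) must straddle the 10 mm thick fork.
- laser_tail (a point): Point on the axis in the middle of the tail cap, 184 mm from the nose end, 120 mm from laser_grip; the cap's top is 20 mm above it. A good place to press on: it lies 49 mm beyond the fork.
- cradle: The bolted-down cradle: aluminium base plate (190 x 64 mm, 8 mm thick) with the cup bracket at one end and, toward the other, the fork with its jaw, clamped in a slot. Origin on the bench, 79 mm from cradle_cup toward the fork; axes as cradle_cup. Between cup and fork 27 mm are clear under the seated barrel.
- cradle_cup (a point): Centre of the flat bottom of the nose cup. x is level and points from cup to fork along the line on which the laser's axis finally lies, 50 mm above the bench; z is up. The steel cup is open to +x only: bore of radius 9.5 mm, flaring from 22 mm out to radius 15 mm at its rim 34 mm out (outside 19). It takes the nose with the tail raised by up to about 0.3 rad. Its bracket is 22 mm higher than the line.
- cradle_seat (a point): Middle of the fork's adjusting range, on the cup's line, 148 mm from cradle_cup, same axes. The fork itself is clamped up to 10 mm from here either way along x, and its place is not reported: find it by touch (a rib bumping its side) or by eye. When home, laser_groove is at the fork's middle, on the line, and the nose end 3 to 23 mm from the cup's bottom.
- fork_shape (a point): Same point as cradle_seat, for the fork's shape (10 mm thick along x; grey steel). V seat open at the top; fixed prong on the +y side, inner face 16 mm from the line, leaning outward from 34 to 51 mm above it; jaw on the -y side, its white roller (10 mm in diameter) 10.5 mm to -y and 15 mm above the line, red thumb tab up to 36 mm. Laid in the mouth, the neck rests with its axis about 28 mm above the line, the plain barrel about 32.
- jaw (a joint): Angle of the sprung red jaw, rad: 0 shut (at rest on its stop), grows as it is pushed outward to -y, at most 0.7. The passing neck pushes it to about 0.2, then it springs back to 0 over the neck. Getting past takes about 6 to 18 N on the tail cap; on the seat the force then rises steeply. With a rib or the thicker barrel on the fork the laser does not go home.
- dispersant_mid (a point): White plastic bottle with a red cap, 58 mm in diameter, 130 mm tall, standing; point half-way up its middle. Leave it alone.
- beaker_mid (a point): Open steel beaker, 68 mm in diameter, 75 mm tall, standing; point half-way up its middle. Leave it alone.
- petri_mid (a point): Flat round glass dish with lid, 65 mm in diameter, 15 mm high; point half-way up its middle. Leave it alone.
Mind the look-alikes: they are no part of the job. There is more than one size of the laser; the job needs the larger.

How it is judged:
On the way:
1. the nose is in the cup with the laser's tail still raised (distance between laser_nose and cradle_cup below 0.028 m and z of laser_groove in the frame of cradle_seat above 0.015 m), for 0.1 s.
At the end, for the whole second after the job is handed in: Laser home and at rest, ribs astride the fork: groove middle within 12.5 mm along, 3 mm across and 2 mm above (3 mm below) the middle of the fork's range, nose within 28 mm of the cup's bottom, axis within 0.06 rad of the line, jaw shut over it (below 0.06 rad) (x of laser_groove in the frame of cradle_seat between -0.0125 and 0.0125 m and y of laser_groove in the frame of cradle_seat between -0.003 and 0.003 m and z of laser_groove in the frame of cradle_seat between -0.003 and 0.002 m and distance between laser_nose and cradle_cup below 0.028 m and angle between the x axis of laser_grip and the x axis of cradle_seat, either way round below 0.06 rad and value of joint jaw below 0.06 rad and linear speed of laser below 0.01 m/s and angular speed of laser below 0.08 rad/s); the robot touches nothing.
It fails at once if the laser is forced or knocked against the cradle (more than 70 N between them) (contact force between laser and cradle above 70 N).
It fails at once if the bottle is moved more than 20 mm (distance of dispersant_mid from where it was at the start of the episode above 0.02 m).
It fails at once if the steel beaker is moved more than 20 mm (distance of beaker_mid from where it was at the start of the episode above 0.02 m).
It fails at once if the glass dish is moved more than 20 mm (distance of petri_mid from where it was at the start of the episode above 0.02 m).
It also fails if it takes over 72 s, if anything falls off the work surface, if the arm or the gripper's body presses on something with over 40 N, if the wrist force passes 120 N, or if a joint passes its speed limit or range.

### The arm

A 6-joint arm with a two-finger parallel gripper is mounted at the origin on a cart in front of the work surface, level with it; the furniture and walls round the work are solid. World frame = base frame: x ahead of the robot, y to its left, z up, the work surface at z = 0. Lengths are in m, angles in rad, forces in N, time in s.
With the tool pointing down it reaches from about 0.225 to 0.725 m from the base axis. Payload 3.1 kg.
Tool frame: the origin (TCP) lies at the very end of the fingers, on their centre line; the grasp point (between the pads) lies 19 mm behind it; z points along the fingers, y is the line along which they close (so a half turn about z gives the same grasp; the last joint's range is limited). The gripper opens to 85 mm and grips with 20 to 120 N. Pads are 22 mm wide; open, the fingers measure 114 mm over their backs; the gripper's body (76 mm by 85 mm) begins 54 mm behind the grasp point. The pads swing forward as they close: fully open they stand 13 mm farther back than shut.
Start: joints at [-1.387, 0.048, 0.099, 1.622, 0, 1.443], TCP at [0.161, -0.5, 0.231] pointing down, gripper open.
Joint ranges: [-2.91, 2.91], [-0.99, 1.94], [-1.21, 1.42], [-2.12, 2.29], [-1.49, 1.47], [-3.14, 3.14]. Speed limits (rad/s): [2.79, 2.79, 3.14, 3.14, 3.14, 3.14].

### API

Orientations are given as a unit quaternion [w, x, y, z].
In Python, from plant import telemetry, imaging, r gives the robot as it stands.
- The arm moves only by the shell command python3 -m handwheel 'ROWS' [FORCE]. ROWS is JSON, a list of rows, each a list of 5 numbers: the opening, from 0 (shut) to 1 (fully open), then the shift along the tool's x, y, z in units of 0.3 m (1.0 is 0.3 m), then the turn about the tool's z in units of 360 degrees (1.0 is 360 degrees). In form: [[gripper, dx, dy, dz, roll], ...]. A call has exactly 5 rows; each row is the pose to reach, as a shift and turn from the pose commanded when the call began, along the tool's axes at that moment, turning the shorter way round; what a row does not reach only later rows make up. A row lasts 1/10 s, in which the tool goes at most 50 mm and 8.59 degrees, less where a joint would pass 70% of its speed; a pose out of reach is approached as far as the arm can. A call with a number of a shift or a turn outside -1 to 1 is refused whole. A call with a gripper value outside its range is refused whole. The fingers move at their own pace and stop on an object; FORCE is the grip in N (left out, the last holds). Time passes only in rows, so rows that repeat a pose let the fingers close, or fill a call up. It gives the time, the measured TCP pose, the force, the opening and the grip force at its end, in the units of the state.
- telemetry.state(): the state, without advancing time (a new reading comes with each control period).
- imaging.camera(name): name is "side" or "top" or "wrist"; returns a dict with "img" (384x512x3 uint8, blue, green, red), "depth" (384x512 float32, m along the optical axis (not along the pixel's ray), 0 where there is no reading), "camera_matrix" (3x3 intrinsics, pixels), "eye" and "rotation" of the camera in the world. Camera axes: x right, y down, z forward; pixel columns grow to the right and rows downward; lengths in m; the calibration is good to about 2 mm. A picture is of the moment at which its call begins.
- r.job_done(): hands the job in; it is judged then, once.
The state is a dict: "time_s": time; "q": joint angles; "joint_velocities": joint speeds; "tau": joint torques, N m; "ee_pos": TCP position; "tool_rot": TCP orientation; "ft_force": force on the tool from outside, world axes, zero at the start; "torque": the same for the moment, N m; "opening": finger opening in m; "grasp_force": force on a finger pad.
Only numpy, scipy, OpenCV 4.12 (cv2) and the standard library are available. Lean on these libraries where they do the work, as an engineer would, in place of code of your own. Each camera call takes 0.05 s, during which the arm holds its last target. There are 200 camera calls.

## Working session

There is one attempt and no reset: what is moved stays moved. The work goes in short steps, Python scripts to look and compute and a shell command to move; the robot and the scene stay as the last step left them, time stands still between calls to the robot, and variables do not carry over. Pictures are saved under pics/ and viewed, at most 10 in all, crops included, and the job is handed in when it is done.

```bash
ls; mkdir -p pics; cat > h.py <<'E'
import numpy as np,cv2
from plant import telemetry, imaging, r
def shot(n,f=None):
    c=imaging.camera(n)
    if f: cv2.imwrite('pics/'+f,c['img'])
    np.savez('/tmp/'+n+'.npz',**c); return c
def load(n): return dict(np.load('/tmp/'+n+'.npz'))
def cloud(c):
    K=c['camera_matrix'];d=c['depth'];v,u=np.indices(d.shape)
    P=np.stack([(u-K[0,2])/K[0,0]*d,(v-K[1,2])/K[1,1]*d,d],-1)
    W=P@np.array(c['rotation']).T+c['eye']; W[d==0]=np.nan; return W
E
python3 - <<'E'
from h import *
for n in ['side','top']:
    c=shot(n,n+'0.png'); print(n,c['eye'],c['rotation'],c['camera_matrix'])
print(telemetry.state())
E
```

```text
pics
side [ 0.07232949 -1.29602553  0.81223756] [-0.47709806  0.8593728  -0.15918848  0.092276  ] [[497.57964204   0.         258.55775352]
 [  0.         497.57964204 190.88669682]
 [  0.           0.           1.        ]]
top [ 0.38598965 -0.19162039  1.4529721 ] [-0.04227988  0.70829585 -0.70376713  0.03523092] [[481.58171945   0.         256.41533642]
 [  0.         481.58171945 178.96048602]
 [  0.           0.           1.        ]]
{'time_s': 0.1, 'q': array([-1.38676886e+00,  4.86483446e-02,  9.77371144e-02,  1.62204401e+00,
        7.38041986e-06,  1.44301793e+00]), 'joint_velocities': array([-0.00031533, -0.00053891,  0.00373071, -0.00032676,  0.00145194,
       -0.00153244]), 'tau': array([ 2.60516426e-03, -3.39851689e+01,  3.20935571e+01,  1.58075447e-02,
       -2.56410948e-05, -8.26559301e-07]), 'ee_pos': array([ 0.16095321, -0.49911406,  0.23024028]), 'tool_rot': array([-1.07913266e-03,  9.87871158e-01,  1.55272049e-01, -2.66664404e-05]), 'ft_force': array([ 0.49539268,  0.64071303, -0.43023644]), 'torque': array([ 0.00092205,  0.01367953, -0.04094225]), 'grasp_force': 0.0, 'opening': 0.08537176417082067}
```

Rotation is a quaternion; fixing the helper and viewing.

```bash
sed -i "s/np.array(c\['rotation'\]).T/Rq(c['rotation']).T/; 2a from scipy.spatial.transform import Rotation as Ro\ndef Rq(q): return Ro.from_quat(np.roll(q,-1)).as_matrix()" h.py; python3 -c "
import cv2,numpy as np
a=cv2.imread('pics/top0.png');cv2.imwrite('pics/top0b.png',cv2.resize(a,(800,600)))"
```

```text
(no output)
```

View pics/top0.png

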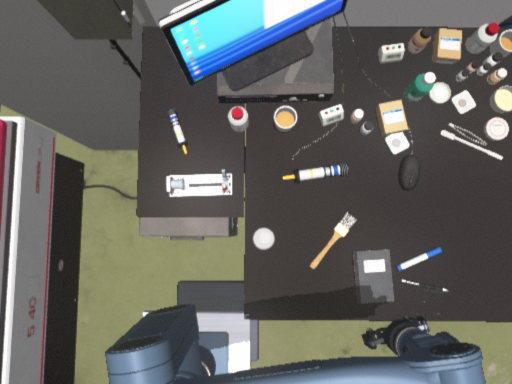

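View pics/side0.png

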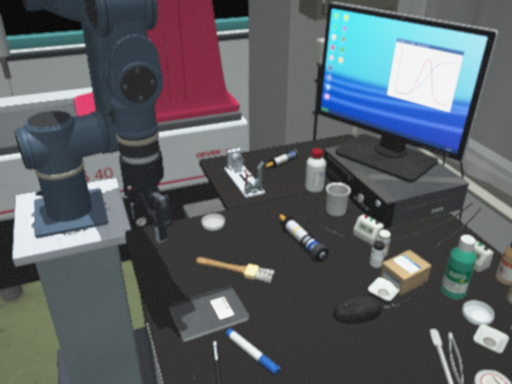

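The top view shows the larger laser at about (285–348, 173), with its brass nose at the left (286,178). The cradle is at (167–232, 185), with the cup on the left (178,184) and the fork on the right (224,182). The bottle is at (238,118), the beaker at (285,118) and the dish at (264,239). The small look-alike laser is at (178,130).

```bash
python3 - <<'E'
from h import *
np.set_printoptions(precision=4,suppress=True)
c=load('top');W=cloud(c);hsv=cv2.cvtColor(c['img'],cv2.COLOR_BGR2HSV)
for n,(u,v) in dict(bench=(300,220),bench2=(200,215),nose=(288,178),bottle=(238,116),beaker=(285,118),dish=(264,239),small=(178,130)).items(): print(n,W[v,u])
def reg(W,u0,u1,v0,v1,zlo,zhi):
    P=W[v0:v1,u0:u1].reshape(-1,3);return P[(P[:,2]>zlo)&(P[:,2]<zhi)]
for nm in ['top','side']:
    if nm=='side': W=cloud(load('side'))
    P=W.reshape(-1,3)
    for n,(xlo,xhi,ylo,yhi,zlo,zhi) in dict(laser=(.33,.47,-.50,-.22,.008,.06),cradle=(.3,.45,.0,.28,.003,.12),cradlehi=(.3,.45,.0,.28,.03,.12)).items():
        Q=P[(P[:,0]>xlo)&(P[:,0]<xhi)&(P[:,1]>ylo)&(P[:,1]<yhi)&(P[:,2]>zlo)&(P[:,2]<zhi)]
        if len(Q)<5: print(nm,n,len(Q));continue
        rc=cv2.minAreaRect(Q[:,:2].astype(np.float32)); print(nm,n,len(Q),Q.min(0),Q.max(0),rc)
        print(cv2.boxPoints(rc).tolist(), np.histogram(Q[:,2],8))
E
```

```text
bench [ 0.4227 -0.3085 -0.0009]
bench2 [ 0.4356 -0.0076  0.0027]
nose [ 0.5468 -0.2711  0.0231]
bottle [ 0.7099 -0.1248  0.1264]
beaker [nan nan nan]
dish [ 0.3655 -0.2004  0.018 ]
small [0.6906 0.0612 0.0251]
top laser 384 [ 0.3313 -0.4993  0.008 ] [ 0.4641 -0.221   0.0231] ((0.3974074721336365, -0.3604489266872406), (0.27876347303390503, 0.1320510357618332), 89.550048828125)
[[0.33028942346572876, -0.49930787086486816], [0.46233636140823364, -0.5003448724746704], [0.4645255208015442, -0.22158998250961304], [0.3324785828590393, -0.2205529808998108]] (array([86, 86, 84, 74, 36, 13,  2,  3]), array([0.008 , 0.0099, 0.0118, 0.0137, 0.0156, 0.0174, 0.0193, 0.0212,
       0.0231]))
top cradle 85 [0.4316 0.001  0.003 ] [0.45   0.1852 0.0091] ((0.4408518373966217, 0.09312610328197479), (0.018162846565246582, 0.18421006202697754), 0.2559336721897125)
[[0.43135908246040344, 0.18518966436386108], [0.4321819245815277, 0.00098142318893224], [0.45034459233283997, 0.001062542200088501], [0.4495217502117157, 0.1852707862854004]] (array([25, 17, 14, 16,  8,  1,  3,  1]), array([0.003 , 0.0038, 0.00
[... 337 characters left out ...]
[0.4445400536060333, -0.2208232879638672], [0.3310762345790863, -0.22036278247833252]] (array([64, 99, 93, 91, 43, 25, 12,  3]), array([0.008 , 0.0094, 0.0108, 0.0123, 0.0137, 0.0151, 0.0165, 0.0179,
       0.0193]))
side cradle 27 [0.4292 0.0001 0.0031] [0.4486 0.1783 0.0059] ((0.4388419985771179, 0.0892082080245018), (0.17825384438037872, 0.019390201196074486), 89.94396209716797)
[[0.4290597438812256, 9.081512689590454e-05], [0.44844990968704224, 7.184594869613647e-05], [0.44862425327301025, 0.1783255934715271], [0.4292340874671936, 0.17834457755088806]] (array([8, 8, 6, 0, 3, 0, 1, 1]), array([0.0031, 0.0034, 0.0038, 0.0041, 0.0045, 0.0049, 0.0052, 0.0056,
       0.0059]))
side cradlehi 0
```

```bash
cat > m.py <<'E'
from h import *
np.set_printoptions(precision=4,suppress=True)
def box(P,b): return P[(P[:,0]>b[0])&(P[:,0]<b[1])&(P[:,1]>b[2])&(P[:,1]<b[3])&(P[:,2]>b[4])&(P[:,2]<b[5])]
E
python3 - <<'E'
from m import *
out={}
for nm in ['top','side']:
    P=cloud(load(nm)).reshape(-1,3)
    for n,b in dict(laser=(.49,.62,-.45,-.25,.010,.06),cradle=(.46,.6,-.02,.25,.004,.12),cradlehi=(.46,.6,-.02,.25,.025,.12)).items():
        Q=box(P,b)
        if len(Q)<5: print(nm,n,len(Q));continue
        rc=cv2.minAreaRect(Q[:,:2].astype(np.float32)); print(nm,n,len(Q),Q.min(0),Q.max(0),rc)
        if n=='laser':
            l=cv2.fitLine(Q[:,:2].astype(np.float32),cv2.DIST_HUBER,0,.01,.01).ravel();d=l[:2]*np.sign(-l[1]);s=(Q[:,:2]-l[2:])@d
            print(' dir',d,'nose',l[2:]+d*s.min(),'tail',l[2:]+d*s.max(),'len',np.ptp(s))
    print(box(P,(.46,.6,-.02,.25,.025,.12))[::6])
c=load('top');cv2.imwrite('pics/crop1.png',cv2.resize(np.hstack([c['img'][155:205,155:245],c['img'][150:200,275:365]]),None,fx=4.4,fy=4.4,interpolation=cv2.INTER_CUBIC))
E
```

```text
top laser 662 [ 0.5126 -0.4495  0.0104] [ 0.6182 -0.2507  0.0469] ((0.5630048513412476, -0.34931784868240356), (0.19963298738002777, 0.09471725672483444), 82.80728149414062)
 dir [ 0.1424 -0.9898] nose [ 0.5492 -0.2537] tail [ 0.5775 -0.4502] len 0.1985746797849685
top cradle 1097 [ 0.4613 -0.0193  0.004 ] [0.5994 0.1851 0.0794] ((0.5303460955619812, 0.08289831876754761), (0.1370454579591751, 0.2043084353208542), 0.38898295164108276)
top cradlehi 214 [0.503  0.0373 0.0252] [0.5459 0.0854 0.0794] ((0.5252229571342468, 0.061150889843702316), (0.042593345046043396, 0.04735459014773369), 2.653560161590576)
[[0.5454 0.0849 0.0689]
 [0.5418 0.0806 0.0753]
 [0.5395 0.0845 0.07  ]
 [0.5435 0.0737 0.0345]
 [0.5358 0.0771 0.0776]
 [0.5384 0.064  0.0547]
 [0.5378 0.0454 0.0606]
 [0.5336 0.0784 0.0706]
 [0.5351 0.0634 0.0578]
 [0.5342 0.0443 0.0669]
 [0.5307 0.0783 0.0711]
 [0.5321 0.0631 0.0589]
 [0.5314 0.0443 0.0664]
 [0.5275 0.0776 0.074 ]
 [0.5284 0.0618 0.0656]
 [0.5287 0.0446 0.0642]
 [0.525  0.0784 0.0694]
 [0.5253 0.0614 0.0675]
 [0.526  0.0449 0.0623]
 [0.5218 0.0777 0.0728]
 [0.5231 0
[... 1220 characters left out ...]
35]
 [0.5179 0.0779 0.061 ]
 [0.5393 0.0803 0.0559]
 [0.51   0.0748 0.0604]
 [0.5275 0.0658 0.0615]
 [0.5032 0.075  0.0578]
 [0.52   0.0639 0.0602]
 [0.5448 0.0762 0.0496]
 [0.5147 0.0689 0.055 ]
 [0.5282 0.0381 0.0678]
 [0.5095 0.0636 0.055 ]
 [0.5309 0.0662 0.0497]
 [0.5022 0.0839 0.0426]
 [0.5122 0.0409 0.0621]
 [0.5357 0.0504 0.053 ]
 [0.5077 0.0691 0.0452]
 [0.5287 0.0704 0.0406]
 [0.5384 0.0386 0.0548]
 [0.5178 0.0794 0.0344]
 [0.5308 0.0563 0.0436]
 [0.5034 0.0775 0.0344]
 [0.5134 0.0452 0.0489]
 [0.5358 0.0511 0.0417]
 [0.5102 0.0777 0.0293]
 [0.5201 0.0451 0.044 ]
 [0.5389 0.0404 0.0428]
 [0.5134 0.0458 0.0413]
 [0.5341 0.0465 0.0369]
 [0.5208 0.0478 0.0351]
 [0.5175 0.0379 0.0372]]
```

View pics/crop1.png

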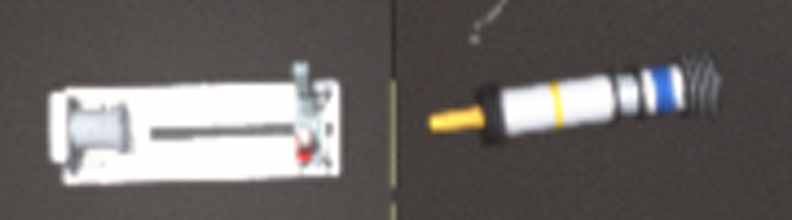

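```bash
python3 -m handwheel '[[1,0.75,-0.09,0,-0.11],[1,0.75,-0.09,0,-0.11],[1,0.75,-0.09,0,-0.11],[1,0.75,-0.09,0,-0.11],[1,0.75,-0.09,0,-0.11]]' 20
python3 - <<'E'
from m import *
s=telemetry.state();print(s['ee_pos'],Rq(s['tool_rot'])[:,0],s['q'])
c=load('top');hsv=cv2.cvtColor(c['img'],cv2.COLOR_BGR2HSV);K=c['camera_matrix'];R=Rq(c['rotation'])
def ray(u,v,z):
    d=R@np.array([(u-K[0,2])/K[0,0],(v-K[1,2])/K[1,1],1]);return c['eye']+d*(z-c['eye'][2])/d[2]
P=cloud(c).reshape(-1,3)
Q=box(P,(.5,.62,-.48,-.25,.017,.06))
l=cv2.fitLine(Q[:,:2].astype(np.float32),cv2.DIST_HUBER,0,.01,.01).ravel();d=l[:2]*np.sign(-l[1]);t=(Q[:,:2]-l[2:])@d
print('laser',d,l[2:]+d*t.min(),l[2:]+d*t.max(),np.ptp(t))
m=cv2.inRange(hsv,(15,120,100),(35,255,255));m[:,:280]=0;m[:,298:]=0;m[:150]=0;m[200:]=0
v,u=np.nonzero(m);print('brass',ray(u.min(),v[u==u.min()].mean(),.02),ray(u.max(),v[u==u.max()].mean(),.02),len(u))
# plate
g=c['img'].min(2);m=(g>170).astype(np.uint8);m[:,:160]=0;m[:,240:]=0;m[:160]=0;m[205:]=0
n,lab,st,_=cv2.connectedComponentsWithStats(m);k=1+st[1:,4].argmax();v,u=np.nonzero(lab==k)
pts=np.array([ray(a,b,.008)[:2] for a,b in zip(u,v)],np.float32);rc=cv2.minAreaRect(pts);print('plate',rc,cv2.boxPoints(rc))
m=cv2.inRange(hsv,(0,130,80),(8,255,255));m[:,:210]=0;m[:,240:]=0;m[:165]=0;m[205:]=0
v,u=np.nonzero(m);print('red tab',ray(u.mean(),v.mean(),.083))
print('cloud hi',box(P,(.46,.62,-.15,.0,.03,.12)))
E
```

```text
time_s: 0.6
ee_pos: [0.3697, -0.4026, 0.2306]
tool_rot: [-0.001, 0.875, 0.484, 0.001]
ft_force: [-0.7, 0.1, 0.2]
opening: 0.0851
grasp_force: 0.0
[ 0.3697 -0.4026  0.2306] [0.5312 0.8473 0.0016] [-0.9515  0.1057  0.1588  1.6251  0.0013  1.1793]
laser [ 0.1511 -0.9885] [ 0.5482 -0.2538] [ 0.5782 -0.4501] 0.19858694768574764
brass [ 0.5486 -0.2533  0.02  ] [ 0.5533 -0.2892  0.02  ] 60
plate ((0.5267507433891296, -0.002208925783634186), (0.0656164363026619, 0.1972273886203766), 2.094432830810547) [[ 0.4904  0.0951]
 [ 0.4976 -0.102 ]
 [ 0.5631 -0.0996]
 [ 0.5559  0.0975]]
red tab [ 0.5051 -0.0839  0.083 ]
cloud hi [[ 0.5632 -0.0767  0.0966]
 [ 0.5633 -0.0795  0.0957]
 [ 0.5627 -0.0827  0.1009]
 [ 0.5627 -0.0855  0.1004]
 [ 0.5602 -0.0768  0.0972]
 [ 0.5596 -0.0801  0.1027]
 [ 0.5597 -0.0829  0.1019]
 [ 0.5595 -0.0858  0.1033]
 [ 0.5572 -0.0798  0.0988]
 [ 0.5569 -0.0828  0.1011]
 [ 0.5573 -0.0854  0.0982]
 [ 0.5546 -0.0797  0.097 ]
 [ 0.5553 -0.0821  0.0914]
 [ 0.5544 -0.0855  0.0985]
 [ 0.5519 -0.0796  0.0956]
 [ 0.5522 -0.0823  0.0933]
 [ 0.5518 -0.0854  0.0967]
 [ 0.5533 -0.0873  0.0
[... 1600 characters left out ...]
 0.5108 -0.0874  0.0776]
 [ 0.5134 -0.0881  0.0483]
 [ 0.515  -0.0899  0.0317]
 [ 0.515  -0.0928  0.0318]
 [ 0.5145 -0.0961  0.037 ]
 [ 0.5072 -0.0794  0.0851]
 [ 0.5068 -0.0827  0.0897]
 [ 0.5077 -0.0847  0.0795]
 [ 0.5074 -0.0878  0.0827]
 [ 0.5112 -0.0876  0.0405]
 [ 0.5114 -0.0904  0.0386]
 [ 0.5116 -0.0932  0.0361]
 [ 0.5116 -0.0962  0.037 ]
 [ 0.5043 -0.0795  0.0858]
 [ 0.5041 -0.0826  0.088 ]
 [ 0.5045 -0.0851  0.0839]
 [ 0.5041 -0.0883  0.0886]
 [ 0.5073 -0.0885  0.0519]
 [ 0.5068 -0.0917  0.057 ]
 [ 0.509  -0.0929  0.032 ]
 [ 0.5086 -0.0962  0.0369]
 [ 0.5058 -0.0783  0.0341]
 [ 0.5054 -0.0876  0.0393]
 [ 0.5052 -0.0907  0.0422]
 [ 0.5058 -0.0931  0.0344]
 [ 0.5058 -0.0961  0.0346]]
```

```bash
python3 -m handwheel '[[1,0.576,0.378,0.2,-0.113],[1,0.576,0.378,0.2,-0.113],[1,0.576,0.378,0.2,-0.113],[1,0.576,0.378,0.2,-0.113],[1,0.576,0.378,0.2,-0.113]]'
python3 -m handwheel '[[1,0,0,0,0],[1,0,0,0,0],[1,0,0,0,0],[1,0,0,0,0],[1,0,0,0,0]]'
python3 - <<'E'
from m import *
s=telemetry.state();print(s['ee_pos'],Rq(s['tool_rot'])[:,0],s['q'])
c=shot('wrist','w1.png');P=cloud(c).reshape(-1,3)
Q=box(P,(.5,.62,-.48,-.25,.017,.06))
for b in [(.5,.62,-.48,-.25,.017,.06)]:
    l=cv2.fitLine(Q[:,:2].astype(np.float32),cv2.DIST_HUBER,0,.01,.01).ravel();d=l[:2]*np.sign(-l[1]);t=(Q[:,:2]-l[2:])@d
    print('laser',len(Q),d,l[2:]+d*t.min(),l[2:]+d*t.max(),np.ptp(t))
    for a in np.arange(t.min(),t.max(),.01):
        q=Q[(t>=a)&(t<a+.01)]; n=(q[:,:2]-l[2:])@[-d[1],d[0]]
        if len(q): print(round(a-t.min(),3),len(q),q[:,2].max(),n.min(),n.max())
E
```

```text
time_s: 1.1
ee_pos: [0.558, -0.3165, 0.1675]
tool_rot: [-0.002, 0.651, 0.759, 0.001]
ft_force: [-1.0, -0.5, -0.3]
opening: 0.0856
grasp_force: 0.0
time_s: 1.6
ee_pos: [0.5548, -0.3212, 0.1722]
tool_rot: [0.001, 0.656, 0.755, 0.0]
ft_force: [-0.0, 0.5, 0.1]
opening: 0.0857
grasp_force: 0.0
[ 0.5548 -0.3212  0.1722] [-0.1394  0.9902 -0.0009] [-0.6294  0.3491  0.3285  1.549  -0.0001  0.8015]
laser 4861 [ 0.1529 -0.9882] [ 0.5489 -0.2532] [ 0.579  -0.4476] 0.19667817827699788
0.0 117 0.025439660403053455 -0.0051191760346141904 0.005687410852664989
0.01 128 0.0257267909903815 -0.005276999876992831 0.005657864073499055
0.02 120 0.02582919537100037 -0.005427138169762486 0.005580774402803492
0.03 345 0.040106939540485276 -0.01935333982500204 0.019558035591493755
0.04 391 0.04036265539265094 -0.01969195726767746 0.019204060274221887
0.05 252 0.034829831629232255 -0.016657020958186573 0.014594356593611954
0.06 282 0.03474030731682287 -0.014345964065781435 0.014706523434620405
0.07 271 0.03490755724269856 -0.014560893507913586 0.01474711511419815
0.08 270 0.03527344127526394 -0.0147662474853946 0.014803390513451049
0.09 253 0.034667476029830835 -0.014979241265761934 0.014994028005365872
0.1 236 0.03489119508431959 -0.014201353800376938 0.014970928468770846
0.11 239 0.0348200176862653 -0.014441644038293008 0.01366454977465368
0.12 273 0.038104215352815995 -0.017860904342990806 0.018495087410177892
0.13 172 0.03315780344688474 -0.012719968850179968 0.01294713046441179
0.14 298 0.038118370889476116 -0.018516220828081516 0.01856624567527627
0.15 213 0.035211437634529275 -0.01418177617848288 0.015157952894134637
0.16 205 0.035429841716956734 -0.014460059000484356 0.015166853430930903
0.17 404 0.04029322460423923 -0.019252897474245592 0.020014055648275398
0.18 263 0.03996172181589214 -0.019328602218876695 0.019563795149300806
0.19 129 0.03998335224857247 -0.0195198612758557 0.01963625553553073
```

View pics/w1.png

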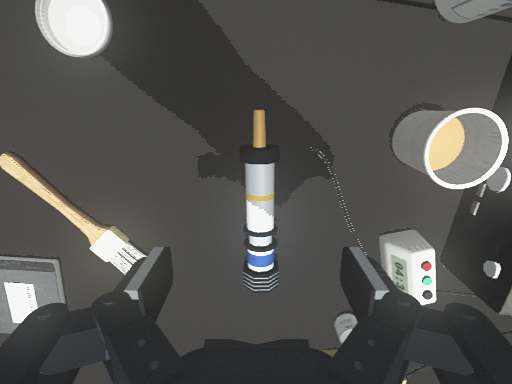

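```bash
python3 -m handwheel '[[1,0.014,0.015,0.15,-0.002],[1,0.014,0.015,0.3,-0.002],[1,0.014,0.015,0.44,-0.002],[1,0.014,0.015,0.53,-0.002],[1,0.014,0.015,0.56,-0.002]]'
python3 -m handwheel '[[1,0,0,0,0],[1,0,0,0,0],[0,0,0,0,0],[0,0,0,0,0],[0,0,0,0,0]]' 50
python3 -m handwheel '[[0,0,0,0,0],[0,0,0,0,0],[0,0,0,0,0],[0,0,0,0,0],[0,0,0,0,0]]' 50
```

```text
time_s: 2.15
ee_pos: [0.556, -0.3137, -0.0013]
tool_rot: [-0.004, 0.651, 0.759, -0.0]
ft_force: [-0.3, 0.9, 0.5]
opening: 0.0852
grasp_force: 0.0
time_s: 2.65
ee_pos: [0.5603, -0.3162, 0.005]
tool_rot: [0.001, 0.65, 0.76, 0.0]
ft_force: [-0.5, 1.4, 0.5]
opening: 0.044
grasp_force: 0.0
time_s: 3.15
ee_pos: [0.5598, -0.3159, 0.0045]
tool_rot: [0.001, 0.65, 0.76, -0.0]
ft_force: [-1.3, 0.8, 5.0]
opening: 0.0287
grasp_force: 49.7
```

```bash
python3 -m handwheel '[[0,0,0,-0.04,0],[0,0,0,-0.14,0],[0,0,0,-0.3,0],[0,0,0,-0.46,0],[0,0,0,-0.52,0]]'
python3 -m handwheel '[[0,0.06,0.0,0,0],[0,0.16,0.01,0,0],[0,0.28,0.02,0,0],[0,0.4,0.02,0,0],[0,0.5,0.022,0,0]]'
python3 -m handwheel '[[0,0.12,0.005,0,0.005],[0,0.24,0.01,0,0.01],[0,0.34,0.015,0,0.015],[0,0.41,0.02,0,0.019],[0,0.435,0.02,0,0.019]]'
python3 -m handwheel '[[0,0,0,0,0],[0,0,0,0,0],[0,0,0,0,0],[0,0,0,0,0],[0,0,0,0,0]]'
cat > fit.py <<'E'
from m import *
def fit():
    s=telemetry.state();print('tcp',s['ee_pos'],Rq(s['tool_rot'])[:,0],s['ft_force'])
    c=shot('wrist','w_last.png');P=cloud(c).reshape(-1,3)
    return c,P
E
python3 - <<'E'
from fit import *
c,P=fit();cv2.imwrite('pics/w2.png',c['img'])
Q=box(P,(.48,.58,.0,.12,.025,.1));
Q=Q[np.isfinite(Q).all(1)]
print('cup',len(Q),Q.min(0),Q.max(0))
for a in np.arange(.0,.1,.004):
    q=Q[(Q[:,1]>=a)&(Q[:,1]<a+.004)]
    if len(q)>4: print(round(a,3),len(q),q[:,2].max(),np.percentile(q[:,0],[1,99]))
E
```

```text
time_s: 3.65
ee_pos: [0.5612, -0.3165, 0.1654]
tool_rot: [0.004, 0.65, 0.76, 0.001]
ft_force: [0.8, 0.4, -1.9]
opening: 0.0283
grasp_force: 49.7
time_s: 4.15
ee_pos: [0.5416, -0.1639, 0.1584]
tool_rot: [-0.001, 0.65, 0.76, 0.0]
ft_force: [0.3, 0.2, -2.4]
opening: 0.0283
grasp_force: 49.7
time_s: 4.65
ee_pos: [0.5276, -0.034, 0.1587]
tool_rot: [-0.001, 0.693, 0.721, -0.0]
ft_force: [0.3, -0.4, -2.0]
opening: 0.0284
grasp_force: 49.6
time_s: 5.15
ee_pos: [0.5286, -0.0372, 0.1592]
tool_rot: [-0.0, 0.695, 0.719, -0.0]
ft_force: [0.3, -0.2, -2.7]
opening: 0.0287
grasp_force: 49.6
tcp [ 0.5286 -0.0372  0.1592] [-0.0341  0.9994 -0.0001] [ 0.3171 -0.1873 -2.7194]
cup 2996 [0.5029 0.0384 0.0252] [0.5469 0.0874 0.0725]
0.036 74 0.06797276877747824 [0.5086 0.5437]
0.04 232 0.06733053040502804 [0.5102 0.5434]
0.044 208 0.06621187046877541 [0.5117 0.5416]
0.048 176 0.06357074421448813 [0.5132 0.5392]
0.052 188 0.06302653909285802 [0.5133 0.5389]
0.056 180 0.0635272523084176 [0.5132 0.5386]
0.06 191 0.06309417645955823 [0.5123 0.5384]
0.064 198 0.06342291673925779 [0.5122 0.5382]
0.068 252 0.06744909006173866 [0.505 0.538]
0.072 524 0.07245129551124282 [0.5039 0.5462]
0.076 381 0.07231437102967603 [0.5038 0.5466]
0.08 360 0.07236437092119516 [0.5035 0.5464]
0.084 32 0.0712750306214171 [0.5191 0.5453]
```

View pics/w2.png

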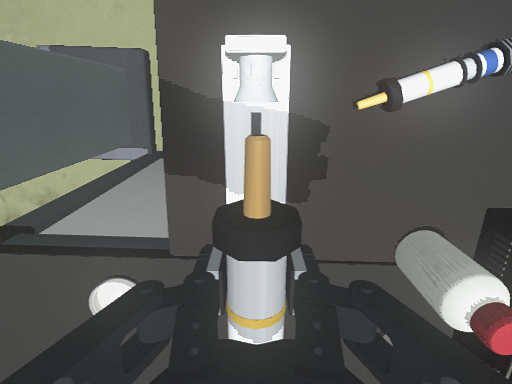

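```bash
cat >> fit.py <<'E'
cupb=np.array([.5253,.0724,.050]); cx=np.array([.0366,-.9993,0]);cy=np.array([.9993,.0366,0])
def cr(P): D=P-cupb; return np.stack([D@cx,D@cy,D[...,2]],-1)  # cradle frame (cup)
def nose(c):
    W=cloud(c);hsv=cv2.cvtColor(c['img'],cv2.COLOR_BGR2HSV)
    m=(hsv[...,0]>8)&(hsv[...,0]<25)&(hsv[...,1]>90)&np.isfinite(W).all(-1); m[:, :225]=0;m[:,290:]=0
    P=cr(W[m]); P=P[(P[:,0]<.06+P[:,0].min())&(abs(P[:,1])<.02)]; P=P[(P[:,2]>-.02)]
    x0=np.percentile(P[:,0],1); r=[]
    for a in [.003,.010,.017,.024,.03]:
        q=P[abs(P[:,0]-x0-a)<.004]
        if len(q)>5: r.append([x0+a,(np.percentile(q[:,1],2)+np.percentile(q[:,1],98))/2,np.percentile(q[:,2],95)-(.0055+a/36*.001)])
    r=np.array(r);print('nose end x',x0,'\n',r*1000); return r
E
python3 - <<'E'
from fit import *
nose(load('wrist'))
s=telemetry.state();print('grip in cradle',cr(s['ee_pos']+[0,0,.019]))
P=cr(cloud(load('wrist')).reshape(-1,3))
for a in np.arange(.04,.12,.006):
    q=P[(abs(P[:,0]-a)<.002)&(abs(P[:,1])<.022)&(P[:,2]>.08)&(P[:,2]<.2)]
    if len(q): print(round(a,3),len(q),q[:,2].max(),q[:,1].min(),q[:,1].max())
E
```

```text
nose end x 0.046594266167383575 
 [[ 49.5943   0.5843 124.6268]
 [ 56.5943   0.344  124.7216]
 [ 63.5943   0.354  124.8517]
 [ 70.5943   0.3205 124.8551]
 [ 76.5943   0.3284 125.0144]]
grip in cradle [ 0.1095 -0.0007  0.1283]
0.046 146 0.13058488478838787 -0.004286930088763857 0.0059741336533627315
0.052 247 0.13078938566152726 -0.004839614921620209 0.00601322839413352
0.058 242 0.13086499226931092 -0.004882352221590388 0.006085802663477415
0.064 230 0.13168573826475422 -0.005466026158441028 0.006210325569238652
0.07 229 0.13059695898346324 -0.005567355809601607 0.006221033281270847
0.076 236 0.1314273233308888 -0.005630522461894416 0.006307220400069625
0.082 2248 0.14518768938220894 -0.0196333403458245 0.02027821764896054
0.088 735 0.14566624395542982 -0.019556181796899746 0.020086278489704217
0.094 6355 0.19997390206886045 -0.021997387332031118 0.02199077144226837
0.1 4880 0.19646776290704077 -0.021979200974761585 0.02199662159930405
0.106 640 0.154555017316312 -0.015946907007427177 0.016098432805425993
0.112 607 0.15428070587008452 -0.015938303856066514 0.01599236781445287
0.118 555 0.1610681499361526 -0.01632570358564311 0.016293853019742264
```

```bash
python3 -m handwheel '[[0,0.01,0,0.04,0],[0,0.023,0,0.11,0],[0,0.023,0,0.19,0],[0,0.023,0,0.25,0],[0,0.023,0,0.267,0]]' 
python3 -m handwheel '[[0,0,0,0,0],[0,0,0,0,0],[0,0,0,0.01,0],[0,0,0,0.02,0],[0,0,0,0.03,0]]' 20
python3 - <<'E'
from fit import *
c,P=fit();nose(c)
c=shot('side','s3.png');i=c['img'][120:220,190:300];cv2.imwrite('pics/s3c.png',cv2.resize(i,None,fx=6,fy=6,interpolation=cv2.INTER_CUBIC))
E
```

```text
time_s: 5.7
ee_pos: [0.5256, -0.0288, 0.0754]
tool_rot: [-0.003, 0.694, 0.72, -0.002]
ft_force: [-1.4, 0.2, -3.5]
opening: 0.0286
grasp_force: 49.6
time_s: 6.2
ee_pos: [0.5288, -0.0296, 0.0707]
tool_rot: [0.001, 0.695, 0.719, 0.0]
ft_force: [0.8, -0.4, -2.5]
opening: 0.0284
grasp_force: 49.6
tcp [ 0.5288 -0.0296  0.0707] [-0.0353  0.9994 -0.0003] [ 0.8278 -0.3603 -2.464 ]
nose end x 0.03912252872629494 
 [[42.1225  1.1814 36.1044]
 [49.1225  0.7439 36.258 ]
 [56.1225  0.7461 36.3329]
 [63.1225  0.7309 36.282 ]
 [69.1225  0.7642 36.4496]]
```

View pics/s3c.png

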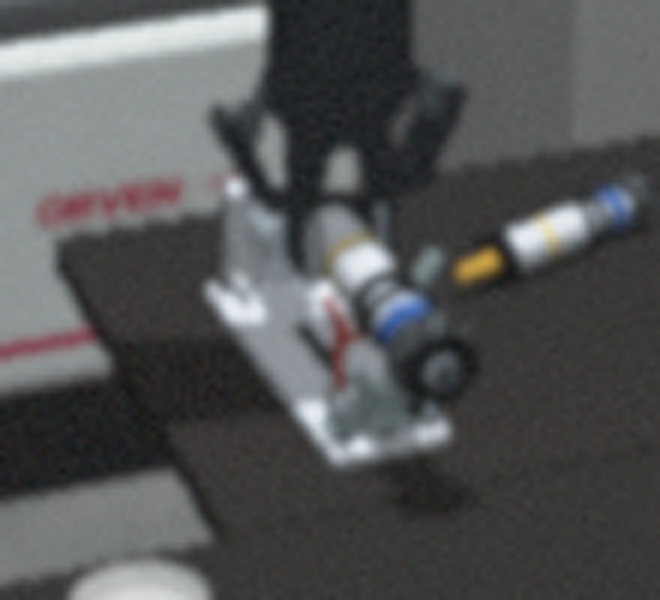

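```bash
python3 -m handwheel '[[0,0,0,0,0],[0,0,0,0,0],[0,0,0,0.006,0],[0,0,0,0.012,0],[0,0,0,0.018,0]]' 20
python3 -m handwheel '[[0,0,0,0.006,0],[0,0,0,0.012,0],[0,0,0,0.016,0],[0,0,0,0.016,0],[0,0,0,0.016,0]]' 20
python3 - <<'E'
from fit import *
c,P=fit();nose(c)
E
```

```text
time_s: 6.8
ee_pos: [0.5294, -0.0294, 0.0655]
tool_rot: [0.001, 0.694, 0.72, 0.001]
ft_force: [1.3, 1.0, 1.1]
opening: 0.0282
grasp_force: 49.8
time_s: 7.3
ee_pos: [0.5296, -0.0294, 0.0623]
tool_rot: [0.001, 0.694, 0.72, 0.001]
ft_force: [-1.5, 2.5, 6.9]
opening: 0.0282
grasp_force: 50.6
tcp [ 0.5296 -0.0294  0.0623] [-0.0357  0.9994 -0.0005] [-1.4582  2.5255  6.896 ]
nose end x 0.038883961103725585 
 [[41.884   1.9477 24.2767]
 [48.884   1.2534 24.6056]
 [55.884   1.4847 25.2823]
 [62.884   1.4937 25.7658]
 [68.884   1.245  26.2515]]
```

```bash
python3 -m handwheel '[[0,0,0,0.005,0],[0,0,0,0.01,0],[0,0,0,0.015,0],[0,0,0,0.018,0],[0,0,0,0.018,0]]' 20
python3 - <<'E'
from fit import *
c,P=fit();r=nose(c);sl=np.polyfit(r[1:,0],r[1:,2],1);print('slope',sl[0],'z at fork',np.polyval(sl,.155))
E
```

```text
time_s: 7.85
ee_pos: [0.5296, -0.0293, 0.057]
tool_rot: [0.001, 0.694, 0.72, 0.001]
ft_force: [-0.9, 2.0, 7.2]
opening: 0.0285
grasp_force: 51.5
tcp [ 0.5296 -0.0293  0.057 ] [-0.0358  0.9994 -0.0004] [-0.9466  1.9514  7.2393]
nose end x 0.039400521481952416 
 [[42.4005  1.8072 14.1599]
 [49.4005  1.5692 15.3392]
 [56.4005  1.3167 16.4403]
 [63.4005  1.567  17.6223]
 [69.4005  1.5581 18.4878]]
slope 0.158763561123024 z at fork 0.03211042378856488
```

```bash
python3 -m handwheel '[[0,0,0,0.006,0],[0,0,0,0.012,0],[0,0,0,0.018,0],[0,0,0,0.024,0],[0,0,0,0.031,0]]' 20
python3 -m handwheel '[[0,0,0,0,0],[0,0,0,-0.005,0],[0,0,0,-0.015,0],[0,0,0,-0.028,0],[0,0,0,-0.04,0]]' 20
python3 -m handwheel '[[0,0,0,0,0],[0,0,0,0,0],[0,0,0,0,0],[0,0,0,0,0],[0,0,0,0,0]]' 20
python3 - <<'E'
from fit import *
c,P=fit();r=nose(c);sl=np.polyfit(r[1:,0],r[1:,2],1);print('slope',sl[0],'z at fork',np.polyval(sl,.155))
E
```

```text
time_s: 8.4
ee_pos: [0.5296, -0.0299, 0.0477]
tool_rot: [0.002, 0.695, 0.719, 0.001]
ft_force: [0.3, 0.8, 4.5]
opening: 0.0284
grasp_force: 53.3
time_s: 8.9
ee_pos: [0.5272, -0.0294, 0.057]
tool_rot: [-0.001, 0.695, 0.719, -0.001]
ft_force: [-0.0, -0.0, -2.6]
opening: 0.0284
grasp_force: 51.2
time_s: 9.4
ee_pos: [0.5278, -0.0294, 0.0569]
tool_rot: [-0.0, 0.695, 0.719, -0.0]
ft_force: [-0.6, -0.5, -1.5]
opening: 0.0286
grasp_force: 51.2
tcp [ 0.5278 -0.0294  0.0569] [-0.0352  0.9994  0.0002] [-0.5598 -0.4689 -1.5052]
nose end x 0.04042379385374151 
 [[43.4238 -0.2181 11.4881]
 [50.4238 -0.4538 12.9538]
 [57.4238 -0.4784 14.4333]
 [64.4238 -0.4745 16.1104]
 [70.4238 -0.7366 17.306 ]]
slope 0.22007840661085398 z at fork 0.03596000792468794
```

```bash
python3 -m handwheel '[[0,0,0,-0.05,0],[0,0,0,-0.13,0],[0,0,0,-0.2,0],[0,0,0,-0.243,0],[0,0,0,-0.243,0]]' 20
python3 -m handwheel '[[0,0.08,0,0,0],[0,0.22,0,0,0],[0,0.38,0,0,0],[0,0.54,0,0,0],[0,0.68,0,0,0]]' 20
python3 -m handwheel '[[0,0,0,0,0],[0,0,0,0.05,0],[0,0,0,0.12,0],[0,0,0,0.18,0],[0,0,0,0.21,0]]' 20
python3 -m handwheel '[[0,0,0,0,0],[0,0,0,0,0],[0,0,0,0,0],[0,0,0,0.01,0],[0,0,0,0.02,0]]' 20
python3 - <<'E'
from fit import *
c,P=fit();r=nose(c);sl=np.polyfit(r[1:,0],r[1:,2],1);print('slope',sl[0])
s=shot('top','t4.png');i=s['img'][120:250,100:260];cv2.imwrite('pics/t4c.png',cv2.resize(i,None,fx=4.5,fy=4.5,interpolation=cv2.INTER_CUBIC))
E
```

```text
time_s: 9.95
ee_pos: [0.5304, -0.0299, 0.1337]
tool_rot: [0.003, 0.694, 0.719, 0.002]
ft_force: [0.9, -0.8, -1.7]
opening: 0.0286
grasp_force: 51.2
time_s: 10.45
ee_pos: [0.52, 0.1764, 0.129]
tool_rot: [-0.001, 0.694, 0.72, -0.001]
ft_force: [0.7, -0.4, -2.1]
opening: 0.0283
grasp_force: 51.2
time_s: 10.95
ee_pos: [0.5188, 0.1725, 0.0632]
tool_rot: [-0.002, 0.695, 0.719, -0.003]
ft_force: [-0.4, 0.4, -2.3]
opening: 0.0286
grasp_force: 51.2
time_s: 11.45
ee_pos: [0.5219, 0.1745, 0.0621]
tool_rot: [0.001, 0.694, 0.719, 0.001]
ft_force: [-0.5, -0.3, -2.5]
opening: 0.0288
grasp_force: 51.2
tcp [0.5219 0.1745 0.0621] [-0.0353  0.9994  0.0003] [-0.4671 -0.334  -2.4981]
nose end x -0.16401330568218384 
 [[-161.0133    1.3888   16.6274]
 [-154.0133    1.1278   17.8119]
 [-147.0133    1.1283   19.4281]
 [-140.0133    1.1257   20.8294]
 [-134.0133    1.1147   21.9657]]
slope 0.20717740978247307
```

View pics/t4c.png

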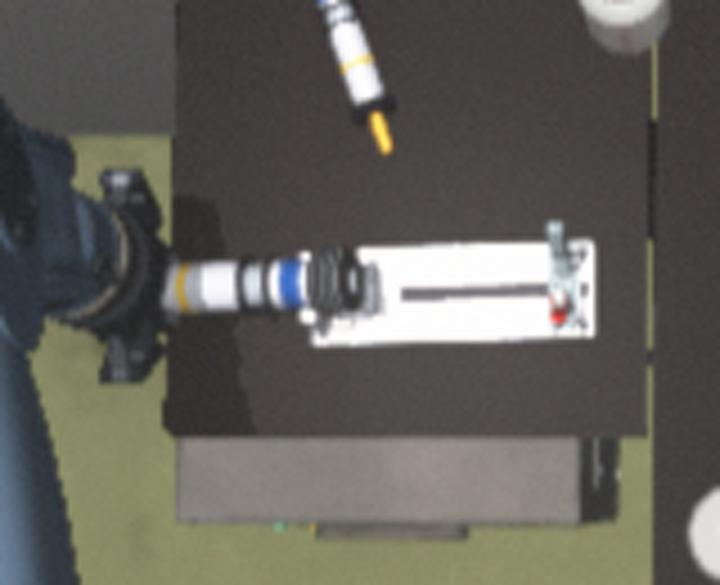

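```bash
python3 -m handwheel '[[0,0,0,0.015,0],[0,0,0,0.03,0],[0,0,0,0.045,0],[0,0,0,0.06,0],[0,0,0,0.06,0]]' 20
python3 - <<'E'
from fit import *
c,P=fit();r=nose(c);sl=np.polyfit(r[1:,0],r[1:,2],1);print('slope',sl[0])
E
```

```text
time_s: 12.05
ee_pos: [0.5217, 0.1741, 0.0441]
tool_rot: [0.001, 0.695, 0.719, 0.0]
ft_force: [-1.3, -0.8, 5.6]
opening: 0.0285
grasp_force: 57.6
tcp [0.5217 0.1741 0.0441] [-0.0352  0.9994 -0.0011] [-1.2645 -0.8398  5.6041]
nose end x -0.16298314187216195 
 [[-159.9831    0.948    -6.2575]
 [-152.9831    0.6775   -4.2881]
 [-145.9831    0.6811   -2.0622]
 [-138.9831    0.6931   -0.1294]
 [-132.9831    0.9073    2.0344]]
slope 0.31147836922738914
```

```bash
python3 -m handwheel '[[0,0,0,0.007,0],[0,0,0,0.014,0],[0,0,0,0.014,0],[0,0,0,0.0,0],[0,0,0,-0.05,0]]' 20
python3 -m handwheel '[[0,0,0,-0.1,0],[0,0,0,-0.2,0],[0,0,0,-0.26,0],[0,0,0,-0.26,0],[0,0,0,-0.26,0]]' 20
python3 - <<'E'
from fit import *
c,P=fit();r=nose(c);sl=np.polyfit(r[1:,0],r[1:,2],1);print('slope',sl[0])
E
```

```text
time_s: 12.6
ee_pos: [0.519, 0.1743, 0.0563]
tool_rot: [-0.002, 0.694, 0.72, -0.002]
ft_force: [-0.0, -1.0, -3.5]
opening: 0.0286
grasp_force: 53.1
time_s: 13.1
ee_pos: [0.5209, 0.1745, 0.1359]
tool_rot: [-0.0, 0.695, 0.719, 0.0]
ft_force: [-0.0, 0.5, -2.5]
opening: 0.0285
grasp_force: 53.2
tcp [0.5209 0.1745 0.1359] [-0.0353  0.9994  0.0004] [-0.0419  0.502  -2.5422]
nose end x -0.16380447893139644 
 [[-160.8045    0.1271   86.4957]
 [-153.8045   -0.0888   88.1333]
 [-146.8045    0.1866   90.2259]
 [-139.8045   -0.0934   92.3127]
 [-133.8045    0.18     94.3335]]
slope 0.30844814285633965
```

```bash
python3 -m handwheel '[[0,-0.1,0,0,0],[0,-0.24,0,0,0],[0,-0.4,0,0,0],[0,-0.56,0,0,0],[0,-0.693,0,0,0]]' 20
python3 -m handwheel '[[0,0,0,0,0],[0,0,0,0.06,0],[0,0,0,0.13,0],[0,0,0,0.18,0],[0,0,0,0.2,0]]' 20
python3 -m handwheel '[[0,0,0,0,0],[0,0,0,0,0],[0,0,0,0.01,0],[0,0,0,0.02,0],[0,0,0,0.02,0]]' 20
python3 - <<'E'
from fit import *
c,P=fit();r=nose(c);sl=np.polyfit(r[1:,0],r[1:,2],1);print('slope',sl[0])
c=shot('side','s5.png');i=c['img'][120:220,190:300];cv2.imwrite('pics/s5c.png',cv2.resize(i,None,fx=6,fy=6,interpolation=cv2.INTER_CUBIC))
P=cr(cloud(c).reshape(-1,3)); 
for a in np.arange(.155,.25,.005):
    q=P[(abs(P[:,0]-a)<.0025)&(abs(P[:,1])<.03)&(P[:,2]>.055)&(P[:,2]<.12)]
    if len(q)>2: print(round(a,3),len(q),q[:,2].max(),(q[:,1].min()+q[:,1].max())/2)
E
```

```text
time_s: 13.65
ee_pos: [0.5267, -0.0353, 0.1337]
tool_rot: [-0.002, 0.695, 0.719, -0.001]
ft_force: [1.2, 0.5, -2.4]
opening: 0.0282
grasp_force: 53.2
time_s: 14.15
ee_pos: [0.5258, -0.0323, 0.0725]
tool_rot: [-0.003, 0.694, 0.72, -0.002]
ft_force: [-0.3, 0.5, -3.0]
opening: 0.0283
grasp_force: 53.2
time_s: 14.65
ee_pos: [0.5285, -0.0333, 0.0703]
tool_rot: [0.0, 0.695, 0.719, 0.0]
ft_force: [0.5, -0.1, -2.8]
opening: 0.0285
grasp_force: 53.2
tcp [ 0.5285 -0.0333  0.0703] [-0.0353  0.9994  0.    ] [ 0.5497 -0.1437 -2.8361]
nose end x 0.044287759737390714 
 [[47.2878 -0.1122 21.1356]
 [54.2878  0.094  22.9825]
 [61.2878 -0.1572 25.0705]
 [68.2878  0.0905 27.2282]
 [74.2878 -0.1844 28.8984]]
slope 0.297288143603783
0.155 3 0.07062327773118719 0.00048210968776915704
0.16 15 0.07233605758277299 -0.001312214786942669
0.165 5 0.07162358516178806 -0.008333679527841977
0.175 5 0.07510321418509129 -0.0030209347901506093
0.18 14 0.08054558781402126 -0.003030502507077511
0.185 10 0.08097636954608183 -0.008239150837564858
0.19 9 0.07896870339254418 -0.012147588134561786
0.195 3 0.07559267710954036 -0.01409642897732624
0.205 3 0.08625392754605125 -0.008112403341945162
0.21 8 0.08786563470684487 -0.008297561654755052
0.215 10 0.09003519210411563 -0.008361250208584626
0.22 9 0.09187662179501625 -0.007882573207259758
0.225 28 0.09467934061123866 -0.002611331961932358
0.23 60 0.09475881281287439 -0.002739353613817601
0.235 64 0.09176747144817148 -0.002707539122133275
0.24 8 0.0724742268245157 -0.002364932312908052
```

View pics/s5c.png

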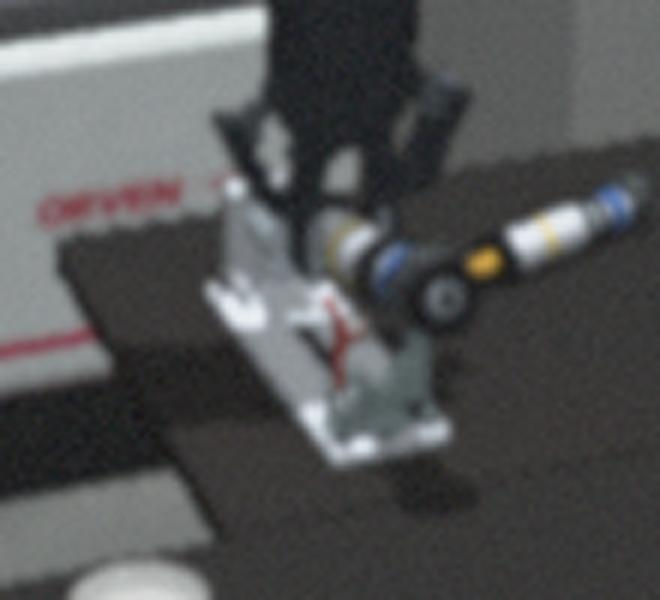

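```bash
python3 -m handwheel '[[0,0,-0.003,0.015,0],[0,0,-0.003,0.03,0],[0,0,-0.003,0.043,0],[0,0.01,-0.003,0.043,0],[0,0.02,-0.003,0.043,0]]' 20
python3 -m handwheel '[[0,0,0,0,0],[0,0.01,0,0,0],[0,0.018,0,0.001,0],[0,0.026,0,0.003,0],[0,0.033,0,0.005,0]]' 20
python3 - <<'E'
from fit import *
c,P=fit();r=nose(c);sl=np.polyfit(r[1:,0],r[1:,2],1);print('slope',sl[0])
E
```

```text
time_s: 15.25
ee_pos: [0.527, -0.0272, 0.0569]
tool_rot: [-0.0, 0.695, 0.719, -0.0]
ft_force: [-0.4, -0.7, -2.7]
opening: 0.0285
grasp_force: 53.2
time_s: 15.75
ee_pos: [0.5266, -0.0176, 0.0559]
tool_rot: [0.0, 0.695, 0.719, -0.001]
ft_force: [-2.7, -2.5, -1.5]
opening: 0.0285
grasp_force: 53.7
tcp [ 0.5266 -0.0176  0.0559] [-0.0349  0.9994 -0.0007] [-2.7392 -2.4623 -1.5479]
nose end x 0.03530509185139811 
 [[38.3051 -1.1345  8.309 ]
 [45.3051 -1.408  10.6324]
 [52.3051 -1.1647 12.6765]
 [59.3051 -1.4251 14.371 ]
 [65.3051 -1.1724 14.3142]]
slope 0.19254398644061377
```

```bash
python3 -m handwheel '[[0,0.006,0,0.001,0],[0,0.012,0,0.003,0],[0,0.018,0,0.006,0],[0,0.023,0,0.008,0],[0,0.023,0,0.008,0]]' 20
python3 - <<'E'
from fit import *
c,P=fit();r=nose(c);sl=np.polyfit(r[:4,0],r[:4,2],1);print('slope',sl[0])
c=shot('side','s6.png');i=c['img'][120:220,190:300];cv2.imwrite('pics/s6c.png',cv2.resize(i,None,fx=6,fy=6,interpolation=cv2.INTER_CUBIC))
E
```

```text
time_s: 16.3
ee_pos: [0.527, -0.0103, 0.0534]
tool_rot: [0.0, 0.694, 0.72, 0.0]
ft_force: [0.3, 0.2, -1.0]
opening: 0.0285
grasp_force: 53.2
tcp [ 0.527  -0.0103  0.0534] [-0.0358  0.9994  0.0002] [ 0.268   0.164  -0.9791]
nose end x 0.03537830332646398 
 [[38.3783 -0.8435  8.4007]
 [45.3783 -0.5839 10.4865]
 [52.3783 -0.8529 11.9486]]
slope 0.2534233963637364
```

View pics/s6c.png

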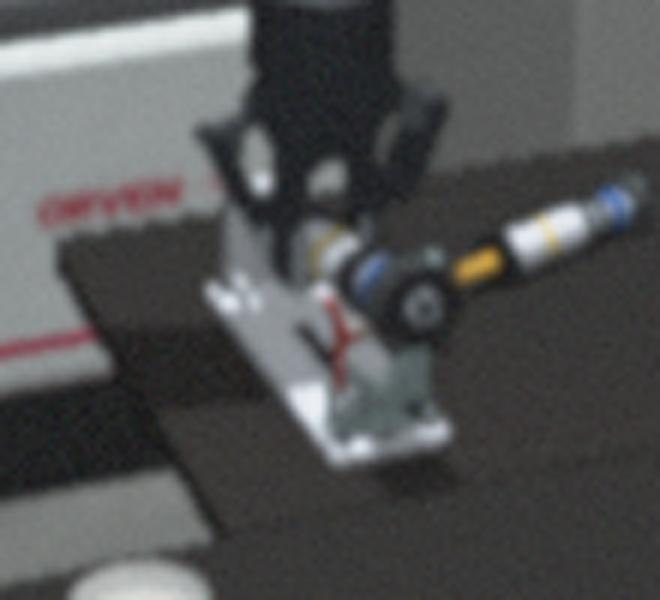

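```bash
python3 -m handwheel '[[0,0.003,0,0.006,0],[0,0.003,0,0.012,0],[0,0.003,0,0.018,0],[0,0.003,0,0.024,0],[0,0.003,0,0.027,0]]' 20
python3 -m handwheel '[[0,0,0,0,0],[0,0,0,0,0],[0,0,0,0.003,0],[0,0,0,0.006,0],[0,0,0,0.01,0]]' 20
python3 - <<'E'
from fit import *
c,P=fit();r=nose(c);sl=np.polyfit(r[:4,0],r[:4,2],1);print('slope',sl[0])
E
```

```text
time_s: 16.9
ee_pos: [0.5256, -0.0097, 0.0447]
tool_rot: [-0.001, 0.695, 0.719, -0.001]
ft_force: [-4.5, 1.0, 1.4]
opening: 0.0287
grasp_force: 54.2
time_s: 17.4
ee_pos: [0.526, -0.0098, 0.0439]
tool_rot: [-0.0, 0.695, 0.719, -0.0]
ft_force: [-9.8, -0.3, 13.4]
opening: 0.0283
grasp_force: 55.2
tcp [ 0.526  -0.0098  0.0439] [-0.035   0.9994 -0.0002] [-9.7874 -0.2938 13.3865]
nose end x 0.03757937297266402 
 [[40.5794 -1.513  -0.3101]
 [47.5794 -1.4962  2.0271]
 [54.5794 -1.7593  2.7451]]
slope 0.21822813197391194
```

```bash
python3 -m handwheel '[[0,0,-0.003,-0.003,0],[0,0,-0.006,-0.006,0],[0,0,-0.006,-0.007,0],[0,0,-0.006,-0.007,0],[0,0,-0.006,-0.007,0]]' 20
python3 - <<'E'
from fit import *
c,P=fit();r=nose(c);sl=np.polyfit(r[:4,0],r[:4,2],1);print('slope',sl[0])
c=shot('side','s7.png');P=cr(cloud(c).reshape(-1,3)); 
for a in np.arange(.16,.22,.004):
    q=P[(abs(P[:,0]-a)<.002)&(abs(P[:,1])<.03)&(P[:,2]>.02)&(P[:,2]<.12)]
    if len(q)>2: print(round(a,3),len(q),q[:,2].max(),(q[:,1].min()+q[:,1].max())/2)
c=shot('top','t7.png');i=c['img'][155:205,155:245];cv2.imwrite('pics/t7c.png',cv2.resize(i,None,fx=8,fy=8,interpolation=cv2.INTER_CUBIC))
E
```

```text
time_s: 17.95
ee_pos: [0.5254, -0.0098, 0.0445]
tool_rot: [0.0, 0.694, 0.72, 0.0]
ft_force: [-1.0, -0.2, -0.5]
opening: 0.0284
grasp_force: 53.4
tcp [ 0.5254 -0.0098  0.0445] [-0.0356  0.9994  0.0001] [-0.9851 -0.2137 -0.4593]
nose end x 0.037400249449763896 
 [[40.4002 -2.3982  0.475 ]
 [47.4002 -2.1515  2.2753]
 [54.4002 -2.4176  3.1496]]
slope 0.19103702774193212
0.16 21 0.052904562649123285 0.001029202187297457
0.164 10 0.05046822461563587 -0.002074051524399009
0.168 4 0.049979850406670565 -0.016036559367828634
0.18 3 0.060829998482935174 -0.008085130957715684
0.184 4 0.061094329795714095 -0.008491845069478577
0.188 8 0.06472087399721087 -0.012485082044431127
0.192 10 0.06449388275795291 -0.011279092415760198
0.196 7 0.0662309384263468 -0.01322969972160167
0.2 14 0.06773981119603505 -0.007553805094860024
0.204 35 0.0682543415506877 -0.004066948111333915
0.208 58 0.06634087033266349 -0.00373432606633594
0.212 45 0.058258674538469155 -0.004065682291220037
0.216 4 0.048440034907725124 -0.002362224772321053
```

View pics/t7c.png

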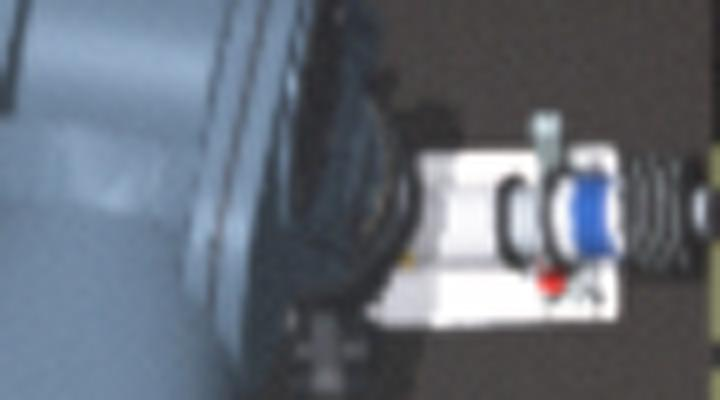

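```bash
python3 -m handwheel '[[0.4,0,0,0,0],[0.5,0,0,0,0],[0.6,0,0,0,0],[0.7,0,0,0,0],[0.7,0,0,0,0]]' 20
python3 -m handwheel '[[0.8,0,0,-0.1,0],[0.8,0,0,-0.25,0],[0.8,0,0,-0.4,0],[0.5,0,0,-0.5,0],[0.2,0,0,-0.5,0]]' 20
python3 - <<'E'
from fit import *
c=shot('side','s8.png');P=cr(cloud(c).reshape(-1,3)); 
for a in np.arange(.16,.22,.004):
    q=P[(abs(P[:,0]-a)<.002)&(abs(P[:,1])<.03)&(P[:,2]>.02)&(P[:,2]<.12)]
    if len(q)>2: print(round(a,3),len(q),q[:,2].max(),(q[:,1].min()+q[:,1].max())/2)
c=shot('wrist');P=cr(cloud(c).reshape(-1,3));print('wrist')
for a in np.arange(.03,.22,.006):
    q=P[(abs(P[:,0]-a)<.002)&(abs(P[:,1])<.025)&(P[:,2]>.0)&(P[:,2]<.12)]
    if len(q)>2: print(round(a,3),len(q),q[:,2].max(),(q[:,1].min()+q[:,1].max())/2)
E
```

```text
time_s: 18.6
ee_pos: [0.5251, -0.0098, 0.0446]
tool_rot: [0.0, 0.694, 0.72, 0.0]
ft_force: [-0.7, -0.3, 0.2]
opening: 0.0596
grasp_force: 0.0
time_s: 19.1
ee_pos: [0.5283, -0.0103, 0.201]
tool_rot: [0.005, 0.694, 0.719, 0.003]
ft_force: [-0.1, -0.7, 0.2]
opening: 0.04
grasp_force: 0.0
0.16 23 0.051129715514713944 -0.0007083780809030958
0.164 6 0.050983132986735666 -0.017013292481093345
0.168 5 0.05365387265658976 -0.01075334172796246
0.184 5 0.06253108061547934 -0.010247268979578637
0.188 11 0.06311430544128364 -0.018005569298589378
0.192 7 0.06473867278812843 -0.009765511540021107
0.196 6 0.058980394198042393 -0.017716304984171483
0.2 15 0.06733125401651234 -0.011423431431868403
0.204 39 0.06887199020815064 -0.003674742779767393
0.208 61 0.06696923696436512 -0.005148618663529182
0.212 33 0.0572342434452882 -0.0052568170652453365
0.216 12 0.04740978948593437 -0.003938336429845918
wrist
0.03 154 0.017024305676979865 0.0003190372286719298
0.036 35 0.004926916978901116 -0.0016843815961465338
0.042 55 0.007112071215725477 -0.0016917885551903226
0.048 56 0.009851090656662884 -0.0017160038
[... 673 characters left out ...]
6 -0.0025539876945801475
0.132 128 0.041112470874056575 -0.002519706541909976
0.138 196 0.04573358033880966 -0.002093050686340322
0.144 85 0.042086379751104616 0.000934175109762213
0.15 329 0.04606161807986449 9.04872749887993e-06
0.156 246 0.05026868603045233 -0.00013425003598982813
0.162 135 0.04978350152533047 -0.00321869830926515
0.168 129 0.05085938036293246 -0.002625550648701556
0.174 123 0.05273453849329769 -0.002635521931527737
0.18 168 0.059474798312293145 -0.002702664929208915
0.186 236 0.06113087650018846 -0.002733345982006625
0.192 172 0.0634792538585748 -0.0031942645568495496
0.198 175 0.06484083137801401 -0.0032201631084878835
0.204 101 0.06517842426478045 -0.003283343143356581
```

```bash
python3 -m handwheel '[[0.8,0,0,0,0],[0.8,0,0,0.12,0],[0.8,0,0,0.27,0],[0.8,0,0,0.42,0],[0.8,0,0,0.5,0]]' 20
python3 -m handwheel '[[0.8,0,0,0,0],[0.4,0,0,0,0],[0,0,0,0,0],[0,0,0,0,0],[0,0,0,0,0]]' 20
python3 -m handwheel '[[0,0,0,0,0],[0,-0.003,0,0,0],[0,-0.006,0.002,0,0],[0,-0.01,0.004,0,0],[0,-0.012,0.006,0,0]]' 20
python3 - <<'E'
from fit import *
fit()
c=shot('side','s9.png');P=cr(cloud(c).reshape(-1,3)); 
for a in np.arange(.196,.22,.004):
    q=P[(abs(P[:,0]-a)<.002)&(abs(P[:,1])<.03)&(P[:,2]>.02)&(P[:,2]<.12)]
    if len(q)>2: print(round(a,3),len(q),q[:,2].max(),(q[:,1].min()+q[:,1].max())/2)
E
```

```text
time_s: 19.7
ee_pos: [0.5197, -0.0091, 0.0375]
tool_rot: [-0.004, 0.695, 0.719, -0.003]
ft_force: [-0.3, -0.1, -0.5]
opening: 0.068
grasp_force: 0.0
time_s: 20.2
ee_pos: [0.5264, -0.01, 0.0466]
tool_rot: [0.001, 0.695, 0.719, 0.001]
ft_force: [-0.7, -0.3, 3.1]
opening: 0.0296
grasp_force: 21.0
time_s: 20.7
ee_pos: [0.5267, -0.0109, 0.0461]
tool_rot: [-0.002, 0.694, 0.72, 0.002]
ft_force: [-4.1, 7.3, 9.2]
opening: 0.0292
grasp_force: 21.9
tcp [ 0.5267 -0.0109  0.0461] [-0.0364  0.9993  0.0055] [-4.1344  7.2703  9.1612]
0.196 7 0.06593556371825564 -0.01490086522552251
0.2 15 0.06769272560292565 -0.007509230882559194
0.204 32 0.06704020910244339 -0.007595780499127865
0.208 55 0.0638938467359103 -0.004147542423958953
0.212 47 0.05962640700852377 -0.004050329803033956
0.216 8 0.05245949676591226 -0.009989762805712146
```

```bash
python3 -m handwheel '[[0,0.006,-0.003,0,0],[0,0.01,-0.003,0,0],[0.4,0.01,-0.003,0,0],[0.6,0.01,-0.003,0,0],[0.7,0.01,-0.003,0,0]]' 20
python3 -m handwheel '[[0.8,0,0,0,0],[0.8,0,0,-0.1,0],[0.8,0,0,-0.25,0],[0.5,0,0,-0.4,0],[0,0,0,-0.4,0]]' 20
python3 -m handwheel '[[0,-0.05,0,0,0],[0,-0.15,0.005,0,0],[0,-0.27,0.005,0,0],[0,-0.37,0.005,0,0],[0,-0.397,0.005,0,0]]' 20
python3 -m handwheel '[[0,0,0,0,0],[0,0,0,0,0],[0,0,0,0,0],[0,0,0,0,0],[0,0,0,0,0]]' 20
python3 - <<'E'
from fit import *
c,P=fit();P=cr(P);s=telemetry.state();print(cr(s['ee_pos']))
for a in np.arange(.03,.22,.004):
    q=P[(abs(P[:,0]-a)<.0015)&(abs(P[:,1])<.0215)&(P[:,2]>.0)&(P[:,2]<.09)]
    if len(q)>2: print(round(a,3),len(q),q[:,2].max(),(q[:,1].min()+q[:,1].max())/2)
E
```

```text
time_s: 21.3
ee_pos: [0.5255, -0.0104, 0.0439]
tool_rot: [-0.0, 0.694, 0.719, -0.0]
ft_force: [0.0, -0.8, 0.0]
opening: 0.0595
grasp_force: 0.0
time_s: 21.8
ee_pos: [0.5302, -0.0111, 0.1723]
tool_rot: [0.006, 0.695, 0.719, 0.004]
ft_force: [0.9, 0.5, 0.8]
opening: 0.0401
grasp_force: 0.0
time_s: 22.3
ee_pos: [0.53, -0.1327, 0.1617]
tool_rot: [-0.001, 0.696, 0.718, -0.001]
ft_force: [0.0, 0.4, 0.9]
opening: -0.0004
grasp_force: 0.0
time_s: 22.8
ee_pos: [0.5316, -0.1285, 0.1645]
tool_rot: [0.0, 0.694, 0.72, 0.0]
ft_force: [0.3, -0.1, 0.1]
opening: 0.0001
grasp_force: 0.0
tcp [ 0.5316 -0.1285  0.1645] [-0.0368  0.9993  0.    ] [ 0.2539 -0.1175  0.0539]
[ 0.2011 -0.001   0.1146]
0.054 8 0.013732366186875108 -0.0001810887225257088
0.058 179 0.025670098669501026 0.00022630344415464423
0.062 257 0.02696450325185086 0.00019175285539462135
0.066 343 0.025419311306818723 8.81836913238336e-06
0.07 246 0.02304928304243449 -7.932242008754781e-05
0.074 174 0.024876023049709747 -8.615414337563836e-05
0.078 174 0.025647178292861048 6.253333725363911e-05
0.082 174 0.026301013945765825 -0.000456454709
[... 993 characters left out ...]
0021152193946319224
0.162 168 0.04896255976349455 -0.002216361996686381
0.166 164 0.050439379524670216 -0.0027731476374252507
0.17 170 0.05162295624737946 -0.002719996885614918
0.174 170 0.052522702679254255 -0.0031296251031497115
0.178 162 0.053104982331638975 -0.003164349996588432
0.182 245 0.05999674153036254 -0.0035768055207717102
0.186 227 0.06106438966760351 -0.0026035190841167052
0.19 213 0.06194688214850881 -0.0022711142306008555
0.194 227 0.06394813221490676 -0.002599126137353039
0.198 223 0.0643829347584302 -0.0026209576168837387
0.202 212 0.06532514923983361 -0.002550615768866846
0.206 62 0.06368711281552757 -0.0026381283367599255
0.21 26 0.054488359125769534 -0.004725286248600765
```

```bash
python3 -m handwheel '[[0,0,0,0.03,0],[0,0,0,0.07,0],[0,0,0,0.11,0],[0,0,0,0.13,0],[0,0,0,0.13,0]]' 20
python3 -m handwheel '[[0,0,0,0.006,0],[0,0,0,0.013,0],[0,0,0,0.02,0],[0,0,0,0.027,0],[0,0,0,0.033,0]]' 20
python3 -m handwheel '[[0,0,0,0.005,0],[0,0,0,0.01,0],[0,0,0,0.015,0],[0,0,0,0.02,0],[0,0,0,0.025,0]]' 20
```

```text
time_s: 23.35
ee_pos: [0.5301, -0.1289, 0.1231]
tool_rot: [-0.002, 0.695, 0.719, -0.001]
ft_force: [-0.2, -0.9, 0.1]
opening: -0.0002
grasp_force: 0.0
time_s: 23.85
ee_pos: [0.5316, -0.1294, 0.1155]
tool_rot: [0.0, 0.695, 0.719, 0.0]
ft_force: [-0.4, -1.3, 1.4]
opening: 0.0
grasp_force: 0.8
time_s: 24.35
ee_pos: [0.5327, -0.1301, 0.1104]
tool_rot: [0.002, 0.695, 0.719, 0.0]
ft_force: [-2.0, -0.9, 12.4]
opening: 0.0
grasp_force: 5.9
```

```bash
python3 -m handwheel '[[0,0,0,0.004,0],[0,0,0,0.008,0],[0,0,0,0.008,0],[0,0,0,0.012,0],[0,0,0,0.012,0]]' 20
python3 -m handwheel '[[0,0,0,0.005,0],[0,0,0,0.01,0],[0,0,0,0.01,0],[0,0,0,0.015,0],[0,0,0,0.015,0]]' 20
```

```text
time_s: 24.85
ee_pos: [0.5333, -0.1305, 0.1082]
tool_rot: [0.003, 0.695, 0.719, 0.001]
ft_force: [-1.6, -2.0, 7.2]
opening: 0.0001
grasp_force: 3.3
time_s: 25.35
ee_pos: [0.5324, -0.1299, 0.1005]
tool_rot: [0.001, 0.695, 0.719, 0.0]
ft_force: [0.6, -2.6, 3.7]
opening: -0.0
grasp_force: 1.9
```

```bash
python3 -m handwheel '[[0,0,0,0.006,0],[0,0,0,0.012,0],[0,0,0,0.018,0],[0,0,0,0.024,0],[0,0,0,0.03,0]]' 20
python3 -m handwheel '[[0,0,0,0.005,0],[0,0,0,0.01,0],[0,0,0,0.015,0],[0,0,0,0.02,0],[0,0,0,0.025,0]]' 20
```

```text
time_s: 25.85
ee_pos: [0.5302, -0.1282, 0.0894]
tool_rot: [-0.002, 0.694, 0.72, -0.0]
ft_force: [-0.8, -0.3, 1.3]
opening: 0.0002
grasp_force: 0.5
time_s: 26.35
ee_pos: [0.5315, -0.1292, 0.0832]
tool_rot: [-0.0, 0.694, 0.72, 0.0]
ft_force: [-0.8, -0.2, 0.3]
opening: 0.0003
grasp_force: 0.0
```

```bash
python3 -m handwheel '[[0,0,0,0.006,0],[0,0,0,0.012,0],[0,0,0,0.018,0],[0,0,0,0.024,0],[0,0,0,0.03,0]]' 20
python3 -m handwheel '[[0,0,0,0.004,0],[0,0,0,0.008,0],[0,0,0,0.012,0],[0,0,0,0.016,0],[0,0,0,0.016,0]]' 20
```

```text
time_s: 26.85
ee_pos: [0.5315, -0.1293, 0.0743]
tool_rot: [-0.0, 0.695, 0.719, 0.0]
ft_force: [0.0, 0.0, -0.3]
opening: 0.0002
grasp_force: 0.0
time_s: 27.35
ee_pos: [0.5319, -0.1298, 0.07]
tool_rot: [0.001, 0.695, 0.719, -0.0]
ft_force: [0.3, -0.5, 0.8]
opening: -0.0001
grasp_force: 0.9
```

Contact came at z = 0.070, which matches the home height. I'll press firmly to seat it, then lift and look.

```bash
python3 -m handwheel '[[0,0,0,0.004,0],[0,0,0,0.008,0],[0,0,0,0.01,0],[0,0,0,0.01,0],[0,0,0,0.01,0]]' 20
python3 -m handwheel '[[0,0,0,-0.05,0],[0,0,0,-0.15,0],[0,0,0,-0.27,0],[0,0,0,-0.38,0],[0,0,0,-0.45,0]]' 20
python3 -m handwheel '[[0,0,0,0,0],[0,0,0,0,0],[0,0,0,0,0],[0,0,0,0,0],[0,0,0,0,0]]' 20
python3 - <<'E'
from fit import *
c,P=fit();P=cr(P)
cv2.imwrite('pics/w10.png',c['img'])
for a in np.arange(.04,.22,.006):
    q=P[(abs(P[:,0]-a)<.0015)&(abs(P[:,1])<.0215)&(P[:,2]>-.01)&(P[:,2]<.06)]
    if len(q)>2: print(round(a,3),len(q),q[:,2].max(),(q[:,1].min()+q[:,1].max())/2)
E
```

```text
time_s: 27.85
ee_pos: [0.5326, -0.1301, 0.0687]
tool_rot: [0.002, 0.695, 0.719, 0.0]
ft_force: [-1.7, -1.1, 8.3]
opening: 0.0001
grasp_force: 4.0
time_s: 28.35
ee_pos: [0.5322, -0.129, 0.2049]
tool_rot: [0.001, 0.694, 0.72, 0.001]
ft_force: [0.5, -0.4, 0.8]
opening: -0.0002
grasp_force: 0.0
time_s: 28.85
ee_pos: [0.5307, -0.129, 0.2]
tool_rot: [-0.001, 0.695, 0.719, -0.001]
ft_force: [0.3, -0.5, -0.4]
opening: 0.0003
grasp_force: 0.0
tcp [ 0.5307 -0.129   0.2   ] [-0.0353  0.9994  0.0013] [ 0.3026 -0.4637 -0.4454]
0.046 51 0.00251178936956252 0.0001571896992076248
0.058 190 0.017385033945495718 -0.00039200934791138245
0.064 186 0.017610368786373384 -0.0003782338481698837
0.07 133 0.01217786914201778 0.0002230790162203386
0.076 127 0.012269306529830867 0.00021246126457170802
0.082 122 0.012631827951754257 0.00020977275044855616
0.088 126 0.013283902805228828 0.0002551067269961696
0.094 115 0.013083909660627377 -0.00033227885755376593
0.1 117 0.014194091326289501 -0.0002908924639625993
0.106 126 0.014503564366282903 0.0001875239195058328
0.112 122 0.01348537690004424 -0.000358784591925
[... 206 characters left out ...]
54868115686
0.142 116 0.017591699897651678 -0.0003468495574996556
0.148 83 0.016055670328040825 -0.00026002429717901076
0.154 165 0.04191259191229156 -8.347668436398982e-05
0.16 156 0.04054702015402721 0.0002785226111618744
0.166 93 0.014746643020549219 -0.003588917561180424
0.172 93 0.01658794074398394 -0.0002662014952015193
0.178 97 0.015526920315508105 -0.000263745150885222
0.184 89 0.015436972296121662 -0.0002444607660638722
0.19 182 0.021249628874555823 3.929332264712357e-05
0.196 118 0.021460383327750396 -0.0008875258171930148
0.202 116 0.022025785552368934 -0.00039025816199079674
0.208 113 0.022747583589063133 3.3750832363127134e-05
0.214 31 0.020318619332377705 -0.0008324171548503376
```

View pics/w10.png

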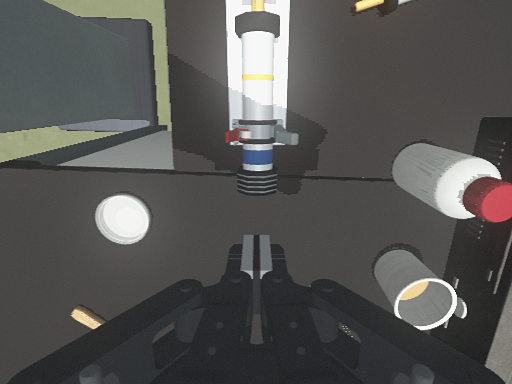

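The wrist view shows the laser level in the cradle, with its ribs either side of the fork (neck at 258,130) and the roller over the neck (243,133). One numeric check that the jaw has shut, comparing the red tab's pixels with the first picture.

```bash
python3 - <<'E'
from m import *
for n,i in (('before',cv2.imread('pics/top0.png')),('now',shot('top')['img'])):
    h=cv2.cvtColor(i,cv2.COLOR_BGR2HSV);m=cv2.inRange(h,(0,130,80),(8,255,255));m[:,:215]=0;m[:,235:]=0;m[:165]=0;m[205:]=0
    v,u=np.nonzero(m);print(n,len(u),u.mean(),v.mean(),v.max())
E
```

```text
before 5 223.6 189.8 191<stdin>:4: RuntimeWarning: Mean of empty slice.
  ret = ret.dtype.type(ret / rcount)
Traceback (most recent call last):
ValueError: zero-size array to reduction operation maximum which has no identity
```

```bash
python3 - <<'E'
from m import *
for n,i in (('before',cv2.imread('pics/side0.png')),('now',shot('side')['img'])):
    h=cv2.cvtColor(i,cv2.COLOR_BGR2HSV);m=cv2.inRange(h,(0,90,50),(10,255,255))|cv2.inRange(h,(172,90,50),(180,255,255))
    k=m[160:195,235:270];v,u=np.nonzero(k);print(n,len(u))
    for row in np.unique(v): print(row+160,u[v==row].mean().round(2)+235)
E
```

```text
before 0
now 17
175 246.5
176 247.0
177 247.0
178 246.5
179 246.0
180 246.5
181 246.0
182 246.0
```

```bash
python3 - <<'E'
from m import *
c=load('side')
for n,i in (('s3 shut',cv2.imread('pics/s3.png')),('s6 shut',cv2.imread('pics/s6.png')),('now',c['img'])):
    h=cv2.cvtColor(i,cv2.COLOR_BGR2HSV);m=cv2.inRange(h,(0,90,50),(10,255,255))|cv2.inRange(h,(172,90,50),(180,255,255))
    k=m[160:195,235:270];v,u=np.nonzero(k);print(n,len(u),[(int(r)+160,round(u[v==r].mean()+235,1)) for r in np.unique(v)])
E
```

```text
s3 shut 8 [(174, np.float64(246.0)), (175, np.float64(246.5)), (176, np.float64(246.5)), (177, np.float64(246.0)), (178, np.float64(246.0)), (179, np.float64(246.0))]
s6 shut 9 [(174, np.float64(246.0)), (175, np.float64(246.5)), (176, np.float64(246.5)), (177, np.float64(246.0)), (178, np.float64(246.0)), (179, np.float64(245.5))]
now 17 [(175, np.float64(246.5)), (176, np.float64(247.0)), (177, np.float64(247.0)), (178, np.float64(246.5)), (179, np.float64(246.0)), (180, np.float64(246.5)), (181, np.float64(246.0)), (182, np.float64(246.0))]
```

The red tab is where it was when the jaw was shut, so I'm handing in.

```bash
python3 -c "
from plant import r
print(r.job_done())"
```

```text
the job is handed in; nothing more can be done
None
```

I put the larger laser back and handed the job in at about 29 s: by my last measurements it lies level in the fork with its ribs astride, nose about 20 mm from the cup's bottom, jaw shut, arm clear, bottle, beaker and dish not touched (no verdict was returned, and I viewed 11 pictures, one over the limit of 10).

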